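# Hang the power driver on the retracting hook over the lock fixture

## Task

Pull the sprung retracting hook down by its orange handle, slide it under the steel bail of the power driver standing in the blue holster, and ease it back up so that the driver hangs on the hook; never let the hook snap up. Then slide the hanging driver along the rail until it hangs, fully up and still, right above the brass lock cylinder in the fixture, and let go without having disturbed the other things on the bench.

Things in the scene. Friction and masses are not known exactly. Their poses are not given: they have to be found in the camera images.
- gantry: fixed aluminium overhead rail, 30 mm wide, 470 to 510 mm above the bench, on two posts 820 mm apart. Origin on the bench midway between the posts, below the rail; y axis along the rail, x axis away from the robot. The trolley on it (52 mm along x, 70 mm along y) reaches 590 mm above the bench and its green spring tube (42 mm diameter) down to 378 mm
- trolley (a joint): trolley position along the rail in m: 0 at the middle, positive towards the gantry's +y, from -0.28 to 0.28; it moves with about 2 N of friction and stays where it is left
- hook (a joint): how far the hook is pulled down in m: 0 fully up, 0.13 at the bottom stop. A spring pulls it up: net about 11 N at the top and 15 N at the bottom (empty), so it flies up if let go. It moves straight down and does not turn, and is strong enough to lift the driver and hold it fully up
- hook_grip (a point): middle of the orange handle of the hook, the place to grip: a level bar along the gantry's x axis, 105 mm long, 22 mm wide (along the rail) and 26 mm high, standing out towards the robot; its middle is 135 mm from the hook's vertical axis and 325 mm above the bench when up
- hook_seat (a point): bottom of the inside of the J-shaped steel hook (10 mm round bar), where the bail comes to rest; straight below the rail, 80 mm below the handle's level. The hook opens towards the gantry's +y: shank 16 mm to -y of the seat; tip 20 mm to +y, its top 23 mm above the seat; underside 10 mm below the seat. When up, it passes 40 mm above the bail of the driver in its holster
- driver: grey inline power driver, green band, loose, about 0.4 kg, upright nose down in the holster; 187 mm long. Origin at the nose tip, z up. Nose 24 mm diameter, body 48 mm diameter from 30 to 115 mm, then a steel wire bail: an arch in its x-z plane (one looks through it along its y axis, within 0.25 rad of the rail), 8 mm bar, legs at x = +-36 mm, free opening from 117 to 179 mm at the middle
- bail_top (a point): underside of the bail at its crown, on the driver's axis, 179 mm above the nose tip (187 mm above the bench at the start); it comes to rest on the hook's seat
- holster: fixed blue holster block 90 x 90 x 38 mm under the rail, with a 29 mm hole through its middle for the driver's nose; origin in the middle of its underside. The driver's shoulder rests on its top, the nose reaching 30 mm down
- fixture: fixed work fixture, 100 x 100 mm base, 42 mm high in all, holding an upright brass lock cylinder of 44 mm diameter in its middle, under the rail; origin in the middle of its underside. A driver hanging fully up clears it by about 24 mm
- work_top (a point): centre of the top of the brass cylinder, 42 mm above the bench
- screwdriver: bystander: red-handled screwdriver 200 mm long lying loose on the bench
- tape_measure: bystander: black tape measure 70 x 65 x 35 mm, loose
- brass_knob: bystander: brass door knob, 52 mm diameter, 62 mm high, loose
Mind the look-alikes: they are no part of the job. There is more than one size of the fixture; the job needs the largest.

How it is judged:
By the outcome, as a careful person would: the job done as asked, in the order asked, and still so for the second after the job is handed in, with the robot touching nothing.
It also fails if it takes over 56 s, if anything falls off the work surface, if the arm or the gripper's body presses on something with over 40 N, if the wrist force passes 120 N, or if a joint passes its speed limit or range.

## Robot

A 6-joint arm with a two-finger parallel gripper is mounted at the origin on the work surface. World frame = base frame: x ahead of the robot, y to its left, z up, the work surface at z = 0. Lengths are in m, angles in rad, forces in N, time in s.
With the tool pointing down it reaches from about 0.425 to 0.95 m from the base axis. Payload 14.7 kg.
Tool frame: the origin (TCP) lies where the fingers leave the gripper's body, on its centre line; the fingertips stand 73 mm ahead of it and the grasp point (between the pads) lies 54 mm ahead of it; z points along the fingers, x is the direction in which the jaws open and shut, and the axes are right-handed (so a half turn about z gives the same grasp; the last joint's range is limited). The gripper opens to 85 mm and grips with 20 to 120 N. Pads are 22 mm wide; open, the fingers measure 114 mm over their backs; the gripper's body (76 mm by 85 mm) begins 54 mm behind the grasp point. The pads swing forward as they close: fully open they stand 13 mm farther back than shut.
Start: joints at [1.289, 0.48, 1.596, -0, 1.065, -0.047], TCP at [0.151, 0.632, 0.304] pointing down, gripper open.
Joint ranges: [-2.75, 2.75], [-0.82, 2.05], [0.23, 2.67], [-1.56, 4.7], [0.09, 2.69], [-2.92, 2.92]. Speed limits (rad/s): [1.89, 1.89, 2.39, 3.01, 3.01, 3.01].

## Interface

Orientations are given as [roll, pitch, yaw] about the fixed x, y, z axes, in that order (R = Rz(yaw) Ry(pitch) Rx(roll)).
In Python, from plant import bot gives the robot as it stands. The module is installed in compiled form; this text tells all that it offers.
- The arm moves only by the shell command python3 -m jog 'ROWS' [FORCE]. ROWS is JSON, a list of rows, each a list of 3 entries, a list of its own where there are three numbers: the shift along the tool's x, y, z in m, then the turn about the tool's z in degrees, then the gripper's target within -1 to 1 (shut at 1, half-way at 0, fully open at -1). In form: [[[tx, ty, tz], roll, grip], ...]. A call has 1 to 12 rows; each row shifts and turns the commanded pose from where the row before left it, along the tool's axes as they then stand; what a row does not reach is not made up. A row lasts 1/8 s, in which the tool goes at most 62.5 mm and 10.7 degrees, less where a joint would pass 70% of its speed; a pose out of reach is approached as far as the arm can. A call is refused whole if a number of a shift passes 0.0625 or a number of a turn 10.7, either way. A call with a gripper value outside its range is refused whole. The fingers move at their own pace and stop on an object; FORCE is the grip in N (left out, the last holds). Time passes only in rows, so rows that do not move let the fingers close. It gives the time, the measured TCP pose, the force and the opening at its end, in the units of the state.
- bot.get_obs(): the state, without advancing time (a new reading comes with each control period).
- bot.snapshot(name): name is "side" or "top" or "wrist"; returns (picture, depth): 384x512x3 uint8, red, green, blue; 384x512 float32, m along the optical axis (not along the pixel's ray), 0 where there is no reading.
- bot.get_calibration(name): a dict with "camera_matrix" (3x3 intrinsics, pixels), "extrinsics" (4x4, takes a point from world to camera coordinates); the wrist camera has in their place "mount" (4x4, takes a point from camera to tool coordinates, whose origin is the TCP and whose axes are the tool frame's). Camera axes: x right, y up, looking along -z (the intrinsics and any distortion apply to the point x, -y, -z); pixel columns grow to the right and rows downward; lengths in m; the calibration is good to about 2 mm. A picture is of the moment at which its call begins: read the wrist's pose just before it. get_calibration takes no time and is no camera call.
- bot.hand_in(): hands the job in, once; it reports no verdict.
The state is a dict: "clock": time; "qpos": joint angles; "joint_velocities": joint speeds; "joint_efforts": joint torques, N m; "ee_pos": TCP position; "tcp_rot": TCP orientation; "wrist_force": force on the tool from outside, world axes, zero at the start; "moment": the same for the moment, N m; "grip_width": finger opening in m.
Only numpy, scipy, OpenCV 4.12 (cv2) and the standard library are available. Lean on these libraries where they do the work, as an engineer would, in place of code of your own. Each camera call takes 0.05 s, during which the arm holds its last target.

## Working session

There is one attempt and no reset: what is moved stays moved. The work goes in short steps, Python scripts to look and compute and a shell command to move; the robot and the scene stay as the last step left them, time stands still between calls to the robot, and variables do not carry over. Pictures are saved under pics/ and viewed, and the job is handed in when it is done.

```bash
mkdir -p pics; python3 - <<'E'
from plant import bot
import cv2, numpy as np
o=bot.get_obs()
for k in o: print(k,np.round(o[k],3))
for n in ["side","top"]:
    p,d=bot.snapshot(n); cv2.imwrite(f"pics/{n}0.png",p[:,:,::-1]); np.savez(f"{n}0.npz",p=p,d=d)
    c=bot.get_calibration(n)
    for k in c: print(k,np.round(c[k],4).tolist())
print(bot.get_calibration("wrist"))
E
```

```text
clock 0.0
qpos [ 1.289  0.481  1.597 -0.     1.065 -0.047]
joint_velocities [-0.     0.002 -0.     0.     0.001 -0.001]
joint_efforts [ 1.0000e-03 -9.5064e+01 -4.3018e+01 -0.0000e+00  1.2000e-02 -0.0000e+00]
ee_pos [0.151 0.632 0.303]
tcp_rot [-3.142e+00  1.000e-03  1.336e+00]
wrist_force [-0.751  0.127  0.315]
moment [ 0.043 -0.014 -0.017]
grip_width 0.085
camera_matrix [[447.692, 0.0, 257.8898], [0.0, 447.692, 195.876], [0.0, 0.0, 1.0]]
extrinsics [[0.8853, -0.465, -0.0048, -0.5213], [0.2958, 0.555, 0.7774, -0.3334], [-0.3589, -0.6897, 0.6289, -0.8647], [0.0, 0.0, 0.0, 1.0]]
camera_matrix [[362.5633, 0.0, 261.1442], [0.0, 362.5633, 193.5865], [0.0, 0.0, 1.0]]
extrinsics [[0.007, -0.9999, -0.013, -0.0092], [0.9953, 0.0057, 0.0971, -0.5793], [-0.0971, -0.0136, 0.9952, -0.958], [0.0, 0.0, 0.0, 1.0]]
{'camera_matrix': array([[295.4132966 ,   0.        , 257.18693867],
       [  0.        , 295.4132966 , 192.94826508],
       [  0.        ,   0.        ,   1.        ]]), 'mount': array([[ 9.99999720e-01,  2.47513363e-04,  7.06818227e-04,
        -1.42915698e-04],
       [ 4.61749486e-04, -9.46836081e-01, -3.21716059e-01,
        -8.26986396e-02],
       [ 5.89611977e-04,  3.21716295e-01, -9.46835930e-01,
        -7.10999442e-02],
       [ 0.00000000e+00,  0.00000000e+00,  0.00000000e+00,
         1.00000000e+00]])}
```

View pics/side0.png

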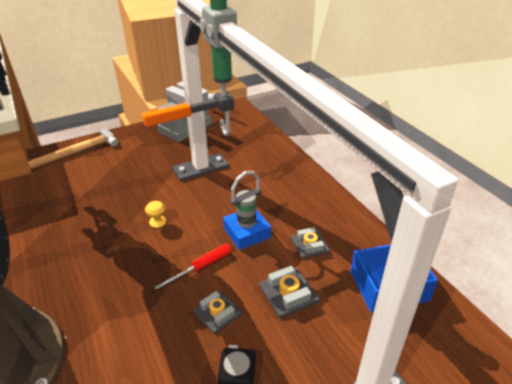

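View pics/top0.png

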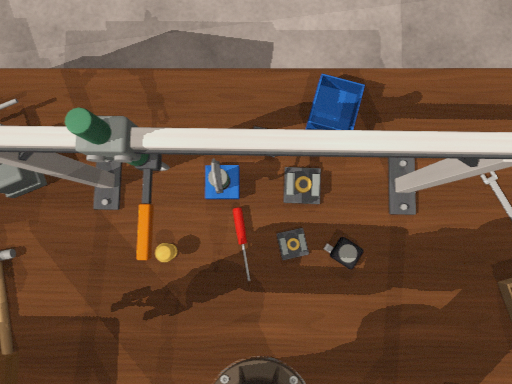

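```bash
cat > h.py <<'E'
import numpy as np, cv2
from plant import bot
def cam(n):
    c=bot.get_calibration(n); return np.array(c["camera_matrix"]),np.array(c["extrinsics"])
def cloud(n,d):
    K,E=cam(n); v,u=np.mgrid[:384,:512]
    X=np.stack([(u-K[0,2])/K[0,0]*d,-(v-K[1,2])/K[1,1]*d,-d],-1)
    return (X-E[:3,3])@E[:3,:3]   # R^T (X-t)
def ray(n,u,v,z):
    K,E=cam(n); r=np.array([(u-K[0,2])/K[0,0],-(v-K[1,2])/K[1,1],-1])@E[:3,:3]; o=-E[:3,:3].T@E[:3,3]
    return o+r*(z-o[2])/r[2]
def load(n,i): 
    f=np.load(f"{n}{i}.npz"); return f["p"],f["d"]
def snap(n,i):
    p,d=bot.snapshot(n); cv2.imwrite(f"pics/{n}{i}.png",p[:,:,::-1]); np.savez(f"{n}{i}.npz",p=p,d=d); return p,d
E
python3 - <<'E'
from h import *
for n in ["top","side"]:
    p,d=load(n,0); W=cloud(n,d); hsv=cv2.cvtColor(p,cv2.COLOR_RGB2HSV)
    H,S,V=[hsv[...,i].astype(int) for i in range(3)]
    ok=d>0
    print(n, W[ok].min(0),W[ok].max(0))
    # rail: bright low-sat at z~.51
    m=ok&(W[...,2]>.495)&(W[...,2]<.525)&(S<60)
    q=W[m]; 
    if n=="top":
        q=q[(abs(q[:,1])<.6)]
        a=np.polyfit(q[:,1],q[:,0],1); print("rail x=a y+b",a,len(q),np.percentile(q,[1,50,99],axis=0))
    m=ok&(H>8)&(H<17)&(S>200)&(V>150)&(W[...,2]>.2)&(W[...,2]<.4)
    q=W[m]; print("handle",len(q),q.min(0),q.max(0),np.percentile(q,[2,50,98],axis=0).round(4))
    if len(q)>20:
        vv=np.linalg.svd(q-q.mean(0),full_matrices=False)[2]; print(vv[0])
    m=ok&(H>105)&(H<120)&(S>150)&(W[...,2]>.02)&(W[...,2]<.06)
    nl,lab,st,ce=cv2.connectedComponentsWithStats(m.astype(np.uint8))
    for i in range(1,nl):
        if st[i,4]>40:
            q=W[lab==i]; t=q[q[:,2]>.033]; print("blue",st[i],ce[i],np.percentile(q,[2,50,98],axis=0).round(4).tolist(), cv2.minAreaRect((t[:,:2]*1000).astype(np.float32)) if len(t)>5 else '')
    m=ok&(W[...,2]>.125)&(W[...,2]<.21)&(W[...,2]<.3)
    nl,lab,st,ce=cv2.connectedComponentsWithStats(m.astype(np.uint8))
    for i in range(1,nl):
        if st[i,4]>20:
            q=W[lab==i]; print("hi",st[i],np.percentile(q,[2,50,98],axis=0).round(4).tolist())
    m=ok&(H>18)&(H<30)&(S>140)&(W[...,2]>.015)&(W[...,2]<.08)
    nl,lab,st,ce=cv2.connectedComponentsWithStats(m.astype(np.uint8))
    for i in range(1,nl):
        if st[i,4]>15:
            q=W[lab==i]; print("brass",st[i],ce[i],np.percentile(q,[2,50,98],axis=0).round(4).tolist())
E
```

```text
top [ 0.06629637 -1.26203598 -0.76660234] [1.66400546 1.37494593 0.59001942]
rail x=a y+b [0.00660108 0.6065266 ] 11771 [[ 0.58386155 -0.35488288  0.49526233]
 [ 0.60601931 -0.03247163  0.50955892]
 [ 0.62655397  0.35477454  0.51961479]]
handle 442 [0.42692681 0.19849619 0.33258617] [0.52861531 0.21990676 0.34046751] [[0.4289 0.1993 0.3346]
 [0.4802 0.2065 0.3372]
 [0.5266 0.2184 0.3394]]
[-0.9999646  -0.00665117 -0.00515335]
blue [321  77  41  53 334] [344.5239521   91.20658683] [[0.7627, -0.2744, 0.0211], [0.8769, -0.2425, 0.0419], [0.8954, -0.1741, 0.0591]] ((843.8001708984375, -243.46487426757812), (161.13076782226562, 80.16188049316406), 27.254234313964844)
blue [307 123  25   7  69] [315.62318841 126.56521739] [[0.752, -0.1886, 0.0226], [0.7625, -0.1492, 0.0471], [0.7681, -0.1307, 0.0594]] ((759.3013916015625, -160.72315979003906), (63.828800201416016, 2.2053842544555664), 75.28160858154297)
blue [206 165  33  34 648] [224.79783951 183.7191358 ] [[0.5669, 0.057, 0.0244], [0.5959, 0.0822, 0.0376], [0.6558, 0.1441, 0.0414]] ((612.188720703125, 100.7398452758789), (88.231124877929
[... 2861 characters left out ...]
083, -0.0331, 0.1474], [0.0906, 0.0347, 0.1846]]
hi [ 362  329   43   50 1114] [[0.5851, -0.4116, 0.1273], [0.5867, -0.406, 0.17], [0.6218, -0.3738, 0.2089]]
brass [145 201  18  16 201] [153.85074627 207.8358209 ] [[0.3966, 0.2255, 0.0486], [0.4161, 0.2411, 0.0599], [0.4363, 0.2636, 0.0643]]
brass [304 233  13  10  79] [309.70886076 238.17721519] [[0.7125, -0.025, 0.0239], [0.722, -0.016, 0.0308], [0.7436, -0.0, 0.0343]]
brass [280 278  19  16 119] [288.61344538 286.30252101] [[0.5833, -0.1373, 0.0269], [0.5946, -0.1282, 0.0405], [0.6204, -0.1024, 0.0429]]
brass [210 301  14  13  53] [216.54716981 308.11320755] [[0.4287, -0.1049, 0.0239], [0.4371, -0.1003, 0.0304], [0.4567, -0.0875, 0.0341]]
```

```bash
python3 - <<'E'
from h import *
for n in ["top","side"]:
    p,d=load(n,0); W=cloud(n,d)
    m=(d>0)&(abs(W[...,0]-.608)<.06)&(abs(W[...,1]-.1)<.05)&(W[...,2]>.14)&(W[...,2]<.22)
    q=W[m]; a=np.polyfit(q[:,0],q[:,1],1); print(n,"bail",len(q),q.min(0),q.max(0),"y=",a, np.polyval(a,.609))
    t=q[q[:,2]>.185];print(" crown",np.median(t,0),len(t))
    # hook
    for z0,z1 in [(.225,.24),(.24,.25),(.25,.26),(.26,.27),(.27,.29),(.29,.31),(.31,.34),(.345,.37),(.38,.42)]:
        m=(d>0)&(abs(W[...,0]-.608)<.05)&(abs(W[...,1]-.21)<.06)&(W[...,2]>z0)&(W[...,2]<z1)
        q=W[m]
        if len(q): print(z0,len(q),np.percentile(q,[2,50,98],axis=0).round(4).tolist())
p,d=load("side",0)
cv2.imwrite("pics/crop0.png",cv2.resize(p[60:240,130:290,::-1],None,fx=3.3,fy=3.3,interpolation=cv2.INTER_CUBIC)[:600])
E
```

```text
top bail 122 [0.57226913 0.09169358 0.14074077] [0.65065788 0.11002413 0.19610537] y= [0.14376586 0.01280642] 0.10035982424017138
 crown [0.6096762 0.1006116 0.1899669] 68
0.225 1 [[0.6088, 0.2082, 0.2381], [0.6088, 0.2082, 0.2381], [0.6088, 0.2082, 0.2381]]
0.24 13 [[0.608, 0.1904, 0.2409], [0.6098, 0.2031, 0.2448], [0.6152, 0.2083, 0.2498]]
0.25 9 [[0.6079, 0.1866, 0.2502], [0.6099, 0.1889, 0.2546], [0.6155, 0.198, 0.2594]]
0.26 7 [[0.608, 0.1863, 0.2604], [0.6104, 0.1874, 0.2675], [0.6144, 0.1906, 0.2692]]
0.27 13 [[0.6081, 0.186, 0.2727], [0.611, 0.1873, 0.2792], [0.616, 0.1912, 0.2877]]
0.29 14 [[0.608, 0.1863, 0.2911], [0.6114, 0.1871, 0.298], [0.6166, 0.1899, 0.307]]
0.31 400 [[0.5594, 0.1853, 0.3154], [0.5961, 0.2013, 0.333], [0.6229, 0.2229, 0.3399]]
0.38 129 [[0.5922, 0.1871, 0.381], [0.5984, 0.193, 0.3999], [0.6114, 0.2101, 0.4188]]
side bail 175 [0.56992027 0.09202016 0.14010602] [0.64874605 0.11167604 0.197274  ] y= [0.14802814 0.01222098] 0.10237011496366022
 crown [0.60592269 0.10243107 0.18999443] 59
0.24 29 [[0.606, 0.1941, 0.2413], [0.6081, 0.2116, 0.2472], [0.615, 0.2217, 0.2498]]
0.25 33 [[0.6059, 0.1887, 0.2502], [0.6099, 0.218, 0.255], [0.615, 0.227, 0.2598]]
0.26 30 [[0.6065, 0.1884, 0.2609], [0.6104, 0.2239, 0.265], [0.6153, 0.2321, 0.2686]]
0.27 38 [[0.6061, 0.1869, 0.2706], [0.6096, 0.1913, 0.2791], [0.616, 0.2041, 0.289]]
0.29 31 [[0.606, 0.1884, 0.2907], [0.6102, 0.1912, 0.2993], [0.6137, 0.1941, 0.3088]]
0.31 339 [[0.5602, 0.1863, 0.3127], [0.5954, 0.1972, 0.3291], [0.6265, 0.2231, 0.3396]]
0.345 57 [[0.6051, 0.2031, 0.3464], [0.6093, 0.2064, 0.358], [0.6166, 0.2118, 0.3693]]
0.38 324 [[0.5908, 0.1882, 0.3811], [0.6031, 0.1936, 0.4008], [0.6266, 0.2145, 0.4193]]
```

View pics/crop0.png

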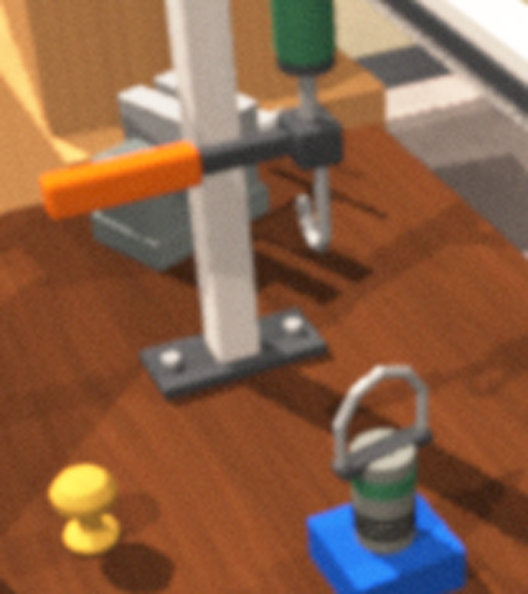

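```bash
python3 -m jog '[[[0,0,-0.04],-4.35,-1],[[0,0,-0.05],-4.35,-1],[[0,0,-0.05],-4.3,-1],[[0,0,0],0,-1]]' 60; python3 -m jog '[[[-0.02,0.015,0],0,-1],[[-0.04,0.03,0],0,-1],[[-0.04,0.03,0],0,-1],[[-0.04,0.03,0],0,-1],[[-0.04,0.03,0],0,-1],[[-0.04,0.03,0],0,-1],[[-0.04,0.03,0],0,-1],[[-0.04,0.03,0],0,-1],[[-0.04,0.03,0],0,-1],[[-0.04,0.03,0],0,-1],[[-0.02,0.015,0],0,-1],[[0,0,0],0,-1]]'
```

```text
clock: 0.6
ee_pos: [0.1515, 0.6332, 0.448]
tcp_rot: [3.14, -0.006, 1.564]
wrist_force: [0.3, 0.2, -0.8]
grip_width: 0.0853
clock: 2.1
ee_pos: [0.4486, 0.2284, 0.4429]
tcp_rot: [-3.14, 0.001, 1.56]
wrist_force: [-0.3, 0.3, 0.1]
grip_width: 0.0854
```

```bash
python3 -m jog '[[[-0.01,0.014,0],0,-1],[[-0.01,0.014,0],0,-1],[[0,0,0],0,-1]]'; python3 - <<'E'
from h import *
print(bot.get_obs()["ee_pos"]); snap("wrist",1); snap("side",1)
E
```

```text
clock: 2.48
ee_pos: [0.4768, 0.2092, 0.4436]
tcp_rot: [-3.141, 0.0, 1.562]
wrist_force: [-0.0, -0.1, -0.6]
grip_width: 0.0853
[0.47681938 0.20917613 0.44359851]
```

View pics/wrist1.png

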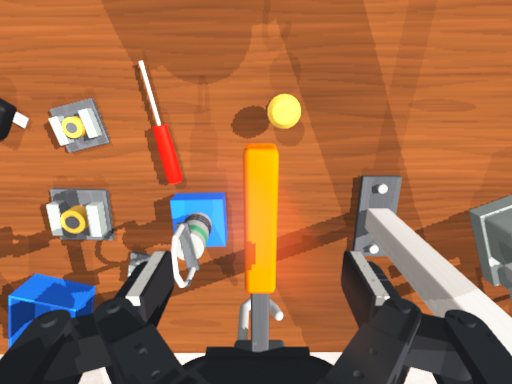

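View pics/side1.png

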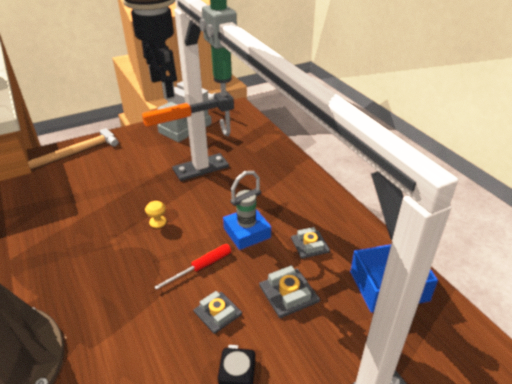

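```bash
python3 -m jog '[[[0,0,0.02],0,-1],[[0,0,0.025],0,-1],[[0,0,0.019],0,-1],[[0,0,0],0,-1]]' 60;  python3 -m jog '[[[0,0,0],0,1],[[0,0,0],0,1],[[0,0,0],0,1],[[0,0,0],0,1],[[0,0,0],0,1]]' 60
```

```text
clock: 3.08
ee_pos: [0.475, 0.2097, 0.3789]
tcp_rot: [-3.139, 0.001, 1.563]
wrist_force: [-0.0, -0.1, -0.9]
grip_width: 0.0853
clock: 3.7
ee_pos: [0.476, 0.2097, 0.3805]
tcp_rot: [3.141, -0.0, 1.563]
wrist_force: [-1.8, -0.0, 5.5]
grip_width: 0.021
```

```bash
python3 -m jog '[[[-0.008,0,0],0,1],[[-0.016,0,0],0,1],[[-0.02,0,0],0,1],[[-0.02,0,0],0,1],[[-0.02,0,0],0,1],[[-0.02,0,0],0,1],[[-0.02,0,0],0,1],[[-0.02,0,0],0,1],[[-0.015,0,0],0,1],[[-0.008,0,0],0,1],[[0,0,0],0,1],[[0,0,0],0,1]]' 60; python3 - <<'E'
from h import *
o=bot.get_obs();print(o["wrist_force"],o["moment"]); snap("side",2); snap("top",2)
E
```

```text
clock: 5.2
ee_pos: [0.4743, 0.0423, 0.3805]
tcp_rot: [-3.141, 0.0, 1.562]
wrist_force: [-5.5, -1.9, 9.9]
grip_width: 0.021
[-5.53965028 -1.92209771  9.92743489] [-0.22024003  0.81627666 -0.14004876]
```

View pics/side2.png

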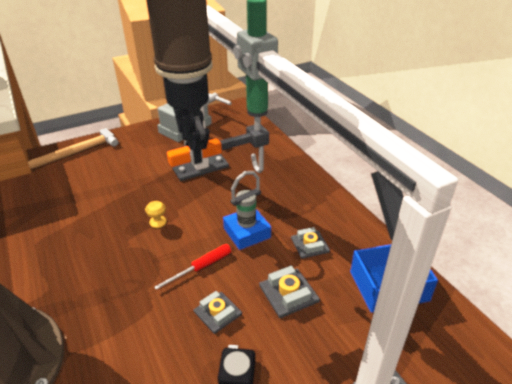

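View pics/top2.png

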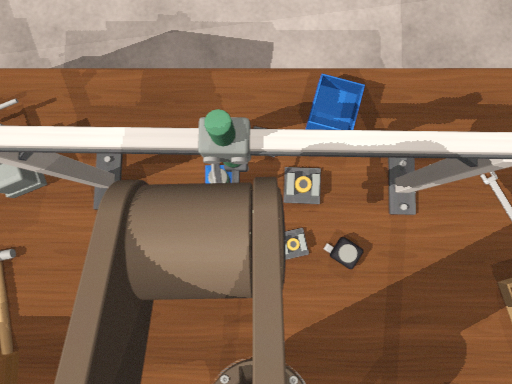

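```bash
cat > hk.py <<'E'
from h import *
import sys
def hook(i,zs,yc):
    p,d=load("side",i); W=cloud("side",d)
    for z0,z1 in zs:
        m=(d>0)&(abs(W[...,0]-.608)<.03)&(abs(W[...,1]-yc)<.06)&(W[...,2]>z0)&(W[...,2]<z1)
        q=W[m]
        if len(q): print(z0,len(q),np.percentile(q,[2,50,98],axis=0).round(4).tolist())
E
python3 - <<'E'
from hk import *
hook(2,[(.225,.235),(.235,.24),(.24,.25),(.25,.26),(.26,.27),(.27,.29),(.29,.31),(.31,.34),(.345,.37)],.04)
p,d=load("side",2)
cv2.imwrite("pics/crop2.png",cv2.resize(p[90:250,190:320,::-1],None,fx=3.7,fy=3.7,interpolation=cv2.INTER_CUBIC)[:600])
E
```

```text
0.235 1 [[0.6062, 0.0392, 0.2388], [0.6062, 0.0392, 0.2388], [0.6062, 0.0392, 0.2388]]
0.24 42 [[0.6046, 0.0261, 0.242], [0.6068, 0.0436, 0.2465], [0.6137, 0.0574, 0.2496]]
0.25 37 [[0.6052, 0.0209, 0.2509], [0.608, 0.0503, 0.2558], [0.6132, 0.0593, 0.2599]]
0.26 37 [[0.6049, 0.02, 0.2603], [0.608, 0.0563, 0.2649], [0.6131, 0.0633, 0.2696]]
0.27 41 [[0.6044, 0.0194, 0.2708], [0.607, 0.0224, 0.2801], [0.6123, 0.0289, 0.2895]]
0.29 40 [[0.6047, 0.0204, 0.291], [0.6074, 0.0228, 0.2999], [0.6119, 0.0294, 0.3095]]
0.31 321 [[0.5797, 0.0181, 0.3138], [0.5975, 0.0225, 0.3303], [0.6245, 0.0576, 0.3398]]
0.345 66 [[0.604, 0.0348, 0.3458], [0.6068, 0.0378, 0.3583], [0.6132, 0.043, 0.3691]]
```

View pics/crop2.png

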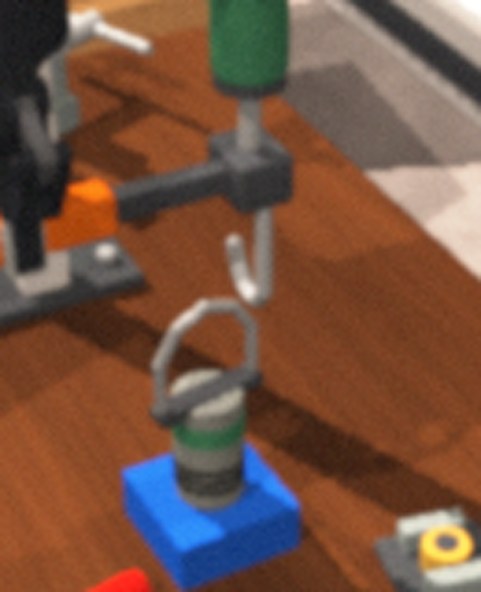

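```bash
python3 -m jog '[[[0,0,0.005],0,1],[[0,0,0.01],0,1],[[0,0,0.01],0,1],[[0,0,0.01],0,1],[[0,0,0.01],0,1],[[0,0,0.01],0,1],[[0,0,0.01],0,1],[[0,0,0.01],0,1],[[0,0,0.01],0,1],[[0,0,0.006],0,1],[[0,0,0.004],0,1],[[0,0,0],0,1]]' 70; python3 - <<'E'
from h import *
snap("side",3)
from hk import hook
hook(3,[(.12,.13),(.13,.14),(.14,.15),(.15,.16),(.16,.17),(.17,.18),(.18,.19),(.19,.2),(.22,.25)],.04)
p,d=load("side",3)
cv2.imwrite("pics/crop3.png",cv2.resize(p[90:250,190:320,::-1],None,fx=3.7,fy=3.7,interpolation=cv2.INTER_CUBIC)[:600])
E
```

```text
clock: 6.8
ee_pos: [0.4743, 0.0424, 0.2853]
tcp_rot: [-3.141, 0.0, 1.563]
wrist_force: [-6.8, -2.2, 13.8]
grip_width: 0.0209
0.12 101 [[0.5791, 0.0818, 0.1207], [0.6037, 0.0921, 0.1243], [0.6229, 0.0999, 0.1275]]
0.14 13 [[0.6044, 0.029, 0.1466], [0.6064, 0.041, 0.1484], [0.6141, 0.0485, 0.1499]]
0.15 38 [[0.6048, 0.0228, 0.1503], [0.6075, 0.0482, 0.1541], [0.6138, 0.0553, 0.1599]]
0.16 35 [[0.5803, 0.0199, 0.1605], [0.6077, 0.0529, 0.1656], [0.6138, 0.0971, 0.1689]]
0.17 27 [[0.5798, 0.02, 0.1703], [0.6078, 0.0557, 0.1736], [0.6128, 0.0968, 0.1788]]
0.18 17 [[0.6045, 0.0202, 0.1801], [0.6071, 0.022, 0.1849], [0.6116, 0.0253, 0.1899]]
0.19 14 [[0.6054, 0.0202, 0.191], [0.6082, 0.0232, 0.1959], [0.6125, 0.0256, 0.1988]]
0.22 369 [[0.5801, 0.0188, 0.2217], [0.6013, 0.0307, 0.2401], [0.6237, 0.0581, 0.2475]]
```

View pics/crop3.png

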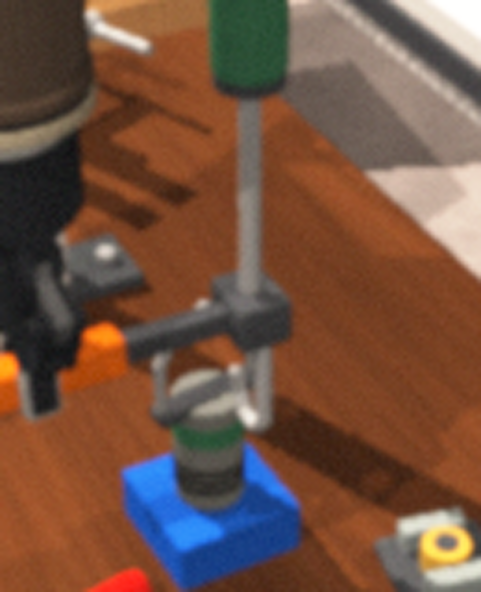

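```bash
python3 -m jog '[[[0,0,0.003],0,1],[[0.005,0,0],0,1],[[0.01,0,0],0,1],[[0.01,0,0],0,1],[[0.01,0,0],0,1],[[0.01,0,0],0,1],[[0.01,0,0],0,1],[[0.006,0,0],0,1],[[0,0,0],0,1]]' 70; python3 - <<'E'
from h import *
snap("side",4);snap("wrist",4)
from hk import hook
hook(4,[(.13,.14),(.14,.15),(.15,.16),(.16,.17),(.17,.18),(.18,.19),(.19,.2),(.22,.25)],.1)
p,d=load("side",4)
cv2.imwrite("pics/crop4.png",cv2.resize(p[90:250,180:310,::-1],None,fx=3.7,fy=3.7,interpolation=cv2.INTER_CUBIC)[:600])
E
```

```text
clock: 7.98
ee_pos: [0.4749, 0.1041, 0.2826]
tcp_rot: [3.141, -0.0, 1.563]
wrist_force: [-6.0, 2.6, 13.3]
grip_width: 0.0212
0.14 22 [[0.6051, 0.0883, 0.1416], [0.607, 0.1043, 0.1479], [0.613, 0.1166, 0.1499]]
0.15 36 [[0.6058, 0.0834, 0.1503], [0.6085, 0.1116, 0.1554], [0.6148, 0.12, 0.1599]]
0.16 31 [[0.5796, 0.0827, 0.1607], [0.6091, 0.0971, 0.1645], [0.6151, 0.1221, 0.1697]]
0.17 43 [[0.5784, 0.0811, 0.1702], [0.6061, 0.0964, 0.1752], [0.6375, 0.1076, 0.1795]]
0.18 58 [[0.5837, 0.082, 0.1806], [0.605, 0.0991, 0.1853], [0.6343, 0.1069, 0.1899]]
0.19 37 [[0.5964, 0.0829, 0.1901], [0.6067, 0.0994, 0.194], [0.6137, 0.1049, 0.1997]]
0.22 332 [[0.5795, 0.0803, 0.2217], [0.6016, 0.0941, 0.2383], [0.6248, 0.1203, 0.246]]
```

View pics/crop4.png

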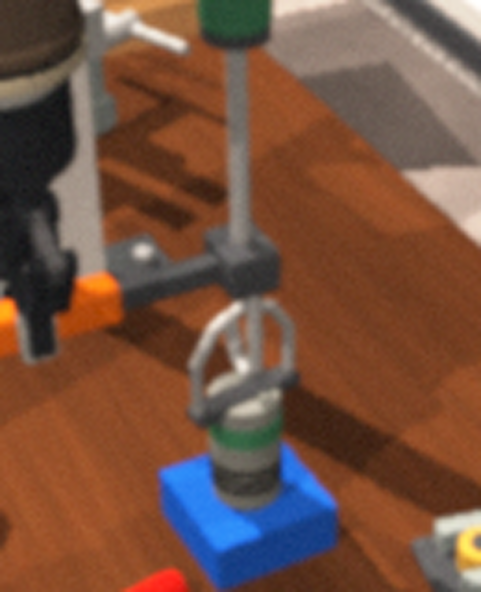

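View pics/wrist4.png

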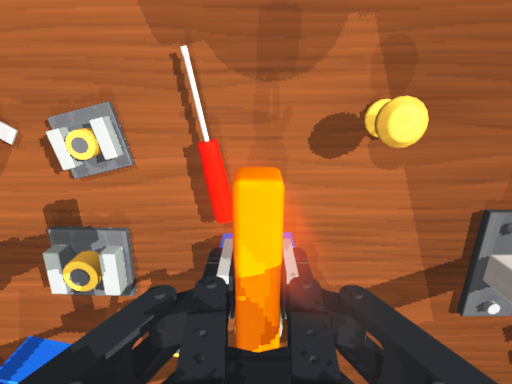

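```bash
python3 -m jog '[[[0,0,-0.004],0,1],[[0,0,-0.006],0,1],[[0,0,-0.006],0,1],[[0,0,-0.006],0,1],[[0,0,-0.006],0,1],[[0,0,-0.006],0,1],[[0,0,-0.006],0,1],[[0,0,-0.005],0,1],[[0,0,-0.005],0,1],[[0,0,-0.005],0,1],[[0,0,0],0,1]]' 70; python3 - <<'E'
from h import *
print(bot.get_obs()["moment"])
snap("side",5)
from hk import hook
p,d=load("side",5)
cv2.imwrite("pics/crop5.png",cv2.resize(p[90:250,180:310,::-1],None,fx=3.7,fy=3.7,interpolation=cv2.INTER_CUBIC)[:600])
E
```

```text
clock: 9.45
ee_pos: [0.4749, 0.1038, 0.3378]
tcp_rot: [3.141, -0.001, 1.563]
wrist_force: [-5.0, 2.2, 9.8]
grip_width: 0.0206
[ 0.39922775  0.74913806 -0.05398562]
```

View pics/crop5.png

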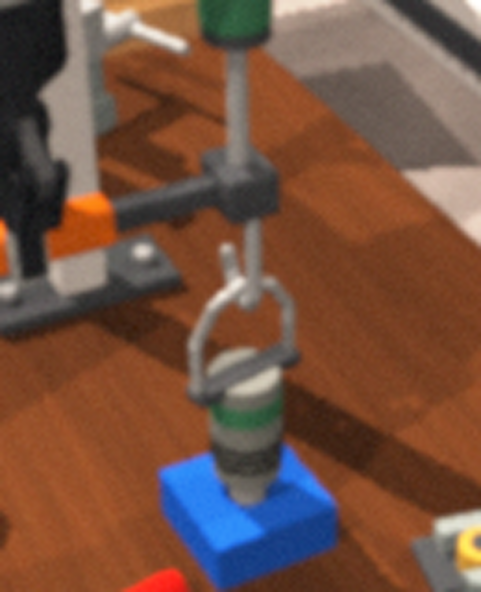

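```bash
python3 -m jog '[[[0,0,-0.004],0,1],[[0,0,-0.005],0,1],[[0,0,-0.005],0,1],[[0,0,-0.005],0,1],[[0,0,-0.005],0,1],[[0,0,-0.005],0,1],[[0,0,-0.005],0,1],[[0,0,-0.005],0,1],[[0,0,-0.003],0,1],[[0,0,-0.001],0,1],[[0,0,0],0,1],[[0,0,0],0,1]]' 70; python3 - <<'E'
from h import *
print(bot.get_obs()["moment"])
snap("side",6)
from hk import hook
p,d=load("side",6)
hook(6,[(.235,.24),(.24,.25),(.25,.26),(.26,.27),(.27,.29),(.29,.31),(.31,.34),(.345,.37)],.1)
cv2.imwrite("pics/crop6.png",cv2.resize(p[90:250,180:310,::-1],None,fx=3.7,fy=3.7,interpolation=cv2.INTER_CUBIC)[:600])
E
```

```text
clock: 11.0
ee_pos: [0.4749, 0.1038, 0.3804]
tcp_rot: [3.141, -0.0, 1.563]
wrist_force: [-4.2, 1.9, 9.1]
grip_width: 0.0209
[ 0.47246698  0.66233479 -0.14674619]
0.235 15 [[0.5796, 0.0974, 0.2353], [0.5848, 0.1001, 0.2367], [0.6348, 0.1074, 0.2395]]
0.24 67 [[0.5846, 0.0867, 0.2409], [0.6062, 0.1022, 0.246], [0.6341, 0.1156, 0.2496]]
0.25 53 [[0.5971, 0.0816, 0.2502], [0.6079, 0.1035, 0.2542], [0.6135, 0.121, 0.2599]]
0.26 36 [[0.6056, 0.0817, 0.2604], [0.6089, 0.1167, 0.265], [0.6146, 0.1248, 0.2691]]
0.27 39 [[0.6048, 0.0817, 0.2711], [0.6082, 0.0839, 0.2809], [0.613, 0.0901, 0.2897]]
0.29 37 [[0.605, 0.0796, 0.2908], [0.6079, 0.0842, 0.2998], [0.6137, 0.0902, 0.309]]
0.31 294 [[0.5802, 0.0797, 0.3137], [0.599, 0.0836, 0.3291], [0.6247, 0.1196, 0.3397]]
0.345 62 [[0.6042, 0.096, 0.3464], [0.6088, 0.0993, 0.3573], [0.6156, 0.1043, 0.3692]]
```

View pics/crop6.png

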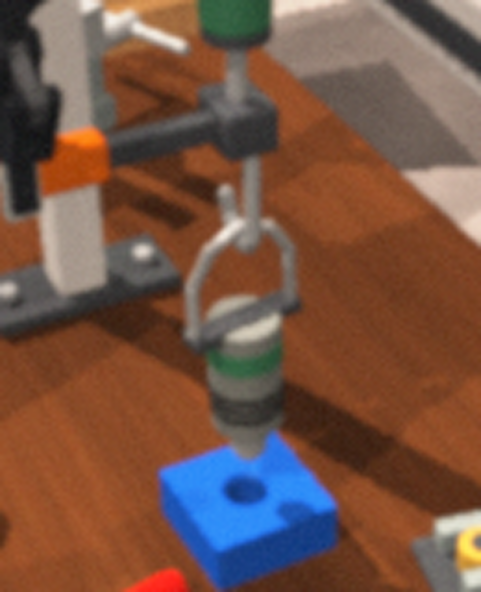

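```bash
python3 - <<'E'
from h import *
for n,i in [("top",0),("side",0),("side",6)]:
    p,d=load(n,i); W=cloud(n,d); hsv=cv2.cvtColor(p,cv2.COLOR_RGB2HSV).astype(int); H,S=hsv[...,0],hsv[...,1]
    b=(d>0)&(abs(W[...,0]-.607)<.08)&(abs(W[...,1]+.12)<.08)
    m=(b&(H>15)&(H<32)&(S>130)).astype(np.uint8)
    c=max(cv2.findContours(m,cv2.RETR_EXTERNAL,cv2.CHAIN_APPROX_NONE)[0],key=cv2.contourArea)
    (u,v),ax,_=cv2.fitEllipse(c); print(n,"ring",u,v,ax,ray(n,u,v,.042),ray(n,u,v,.038))
    q=W[b&(W[...,2]>.006)&(W[...,2]<.05)]; print(np.percentile(q,[1,50,99],axis=0).round(4).tolist(), cv2.minAreaRect((q[:,:2]*1000).astype(np.float32)))
    # top face points of yellow
    q=W[(m>0)&(W[...,2]>.039)];print(len(q),q.mean(0),q.min(0),q.max(0))
    cv2.imwrite("pics/fx_%s%d.png"%(n,i),cv2.resize(p[(150 if n=='top' else 250):][:80,250:350,::-1],None,fx=6,fy=6,interpolation=cv2.INTER_CUBIC))
E
```

```text
top ring 302.788330078125 183.9844207763672 (15.760997772216797, 16.333288192749023) [ 0.60454434 -0.11733209  0.042     ] [ 0.60504413 -0.11773888  0.038     ]
[[0.5559, -0.168, 0.0079], [0.6022, -0.1179, 0.0143], [0.6556, -0.0687, 0.0438]] ((606.13818359375, -118.94293975830078), (99.88334655761719, 100.3563461303711), 87.9728012084961)
102 [ 0.60514793 -0.11875319  0.04084491] [ 0.58561709 -0.13945172  0.03907047] [ 0.62659587 -0.09911102  0.04531854]
side ring 288.3750915527344 284.1673889160156 (17.5606746673584, 22.275075912475586) [ 0.59955281 -0.12206546  0.042     ] [ 0.60139691 -0.11926168  0.038     ]
[[0.5539, -0.1662, 0.0068], [0.5934, -0.125, 0.0202], [0.6528, -0.069, 0.044]] ((617.9703979492188, -103.54173278808594), (128.1853485107422, 128.78469848632812), 88.4222183227539)
164 [ 0.60368003 -0.11776642  0.04139224] [ 0.58240019 -0.13956539  0.03900366] [ 0.625425   -0.09649393  0.04727623]
side ring 288.3946533203125 284.06396484375 (17.427532196044922, 22.88973617553711) [ 0.59973674 -0.12183895  0.042     ] [ 0.60158182 -0.11903397  0.038     ]
[[0.5538, -0.1661, 0.007], [0.5932, -0.1247, 0.0206], [0.6523, -0.0687, 0.0439]] ((591.7794799804688, -115.65066528320312), (102.47782135009766, 126.0758285522461), 88.43047332763672)
164 [ 0.60294816 -0.11768054  0.04166438] [ 0.58283198 -0.1374667   0.03907331] [ 0.62595704 -0.0971123   0.04648499]
```

```bash
python3 -m jog '[[[-0.001,0,0],0,1],[[-0.002,0,0],0,1],[[-0.003,0,0],0,1],[[-0.004,0,0],0,1],[[-0.005,0,0],0,1],[[-0.006,0,0],0,1],[[-0.007,0,0],0,1],[[-0.008,0,0],0,1],[[-0.008,0,0],0,1],[[-0.008,0,0],0,1],[[-0.008,0,0],0,1],[[-0.008,0,0],0,1]]' 70; python3 -m jog '[[[-0.008,0,0],0,1],[[-0.008,0,0],0,1],[[-0.008,0,0],0,1],[[-0.008,0,0],0,1],[[-0.008,0,0],0,1],[[-0.008,0,0],0,1],[[-0.008,0,0],0,1],[[-0.008,0,0],0,1],[[-0.008,0,0],0,1],[[-0.008,0,0],0,1],[[-0.008,0,0],0,1],[[-0.008,0,0],0,1]]' 70
```

```text
clock: 12.55
ee_pos: [0.4742, 0.0355, 0.3802]
tcp_rot: [-3.141, -0.0, 1.563]
wrist_force: [-4.3, 2.9, 8.6]
grip_width: 0.0208
clock: 14.05
ee_pos: [0.4732, -0.0605, 0.3801]
tcp_rot: [-3.141, -0.0, 1.563]
wrist_force: [-6.9, 2.2, 8.7]
grip_width: 0.0212
```

View pics/fx_side0.png

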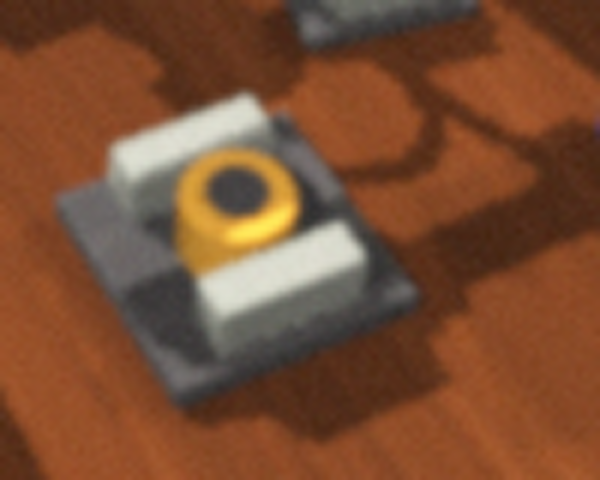

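View pics/fx_top0.png

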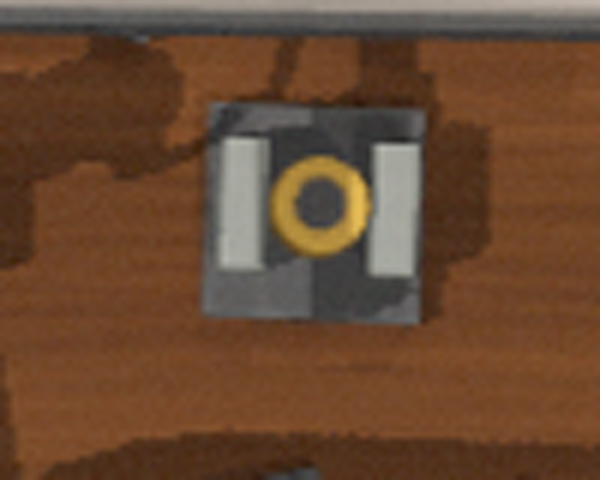

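```bash
python3 -m jog '[[[-0.007,0,0],0,1],[[-0.007,0,0],0,1],[[-0.007,0,0],0,1],[[-0.006,0,0],0,1],[[-0.006,0,0],0,1],[[-0.005,0,0],0,1],[[-0.005,0,0],0,1],[[-0.004,0,0],0,1],[[-0.003,0,0],0,1],[[-0.002,0,0],0,1],[[-0.002,0,0],0,1],[[-0.001,0,0],0,1]]' 70; python3 -m jog '[[[0,0,0],0,1],[[0,0,0],0,1],[[0,0,0],0,1],[[0,0,0],0,1],[[0,0,0],0,1],[[0,0,0],0,1],[[0,0,0],0,1],[[0,0,0],0,1]]' 70;python3 - <<'E'
from h import *
snap("side",7);snap("top",7)
from hk import hook
p,d=load("side",7)
hook(7,[(.06,.07),(.07,.09),(.1,.12),(.12,.14),(.14,.16),(.16,.175),(.235,.24),(.24,.25),(.25,.26),(.26,.27),(.27,.29),(.29,.31),(.31,.34),(.345,.37)],-.12)
cv2.imwrite("pics/crop7.png",cv2.resize(p[120:320,220:350,::-1],None,fx=3,fy=3,interpolation=cv2.INTER_CUBIC)[:600])
E
```

```text
clock: 15.55
ee_pos: [0.4727, -0.1154, 0.3801]
tcp_rot: [-3.14, -0.0, 1.563]
wrist_force: [-6.3, 2.5, 8.7]
grip_width: 0.0212
clock: 16.55
ee_pos: [0.4726, -0.1154, 0.3801]
tcp_rot: [-3.14, -0.0, 1.563]
wrist_force: [-7.1, 0.7, 8.1]
grip_width: 0.021
0.06 1 [[0.6048, -0.1139, 0.0671], [0.6048, -0.1139, 0.0671], [0.6048, -0.1139, 0.0671]]
0.07 36 [[0.6005, -0.1247, 0.0715], [0.6061, -0.1212, 0.0783], [0.6188, -0.1118, 0.084]]
0.1 146 [[0.5869, -0.1371, 0.1007], [0.5985, -0.1318, 0.1104], [0.6262, -0.1054, 0.1196]]
0.12 156 [[0.5862, -0.1373, 0.1212], [0.5981, -0.1319, 0.1312], [0.6291, -0.1053, 0.1394]]
0.14 145 [[0.5861, -0.138, 0.1406], [0.5988, -0.1334, 0.1496], [0.6245, -0.108, 0.1595]]
0.16 113 [[0.5859, -0.1384, 0.1604], [0.5995, -0.1335, 0.167], [0.6287, -0.1193, 0.1745]]
0.235 17 [[0.5787, -0.1221, 0.2357], [0.5835, -0.119, 0.2377], [0.6347, -0.1128, 0.2396]]
0.24 86 [[0.5819, -0.1316, 0.2402], [0.6032, -0.1183, 0.246], [0.6323, -0.1045, 0.2496]]
0.25 84 [[0.5969, -0.1367, 0.2506], [0.606, -0.1151, 0.2538], [0.6132, -0.098, 0.2598]]
0.26 44 [[0.6032, -0.1373, 0.2603], [0.6063, -0.1013, 0.2653], [0.6108, -0.0945, 0.2691]]
0.27 49 [[0.6035, -0.1378, 0.2701], [0.6059, -0.1352, 0.2808], [0.6116, -0.1308, 0.2894]]
0.29 45 [[0.6027, -0.1378, 0.2908], [0.6058, -0.1359, 0.2996], [0.6102, -0.1299, 0.3093]]
0.31 426 [[0.5798, -0.139, 0.3135], [0.5954, -0.1338, 0.3317], [0.6226, -0.0982, 0.3399]]
0.345 78 [[0.6022, -0.1228, 0.3453], [0.6053, -0.1202, 0.3568], [0.6126, -0.1144, 0.3687]]
```

View pics/crop7.png

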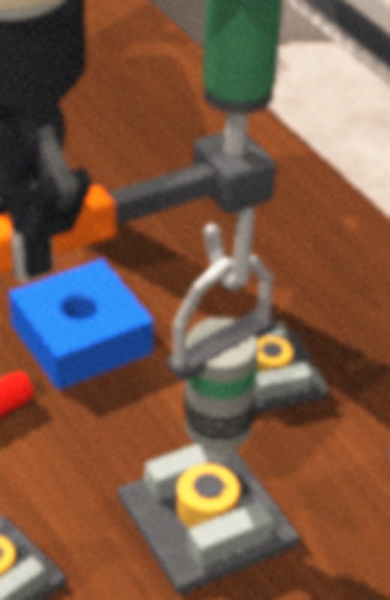

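View pics/top7.png

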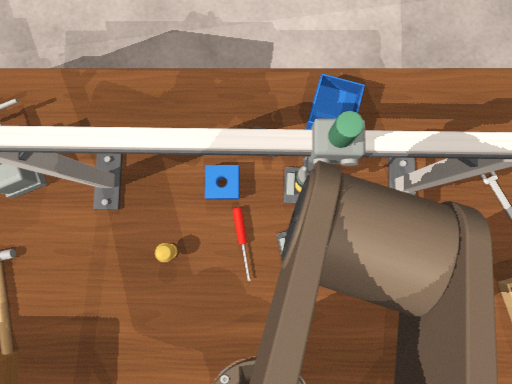

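```bash
python3 -m jog '[[[0,0,-0.0005],0,1],[[0,0,-0.0005],0,1],[[0,0,0],0,1],[[0,0,0],0,1]]'; python3 -m jog '[[[0,0,-0.0005],0,1],[[0,0,-0.0005],0,1],[[0,0,0],0,1],[[0,0,0],0,1]]'
```

```text
clock: 17.15
ee_pos: [0.4726, -0.1154, 0.3806]
tcp_rot: [-3.14, -0.0, 1.563]
wrist_force: [-6.5, -0.1, 0.5]
grip_width: 0.0211
clock: 17.65
ee_pos: [0.4727, -0.1153, 0.3808]
tcp_rot: [-3.139, -0.001, 1.563]
wrist_force: [-2.3, -2.3, -26.4]
grip_width: 0.021
```

```bash
python3 -m jog '[[[0,0,0.0005],0,1],[[0,0,0.0004],0,1],[[0,0,0],0,1],[[0,0,0],0,1]]' 20; python3 -m jog '[[[0,0,0],0,0.5],[[0,0,0],0,0.3],[[0,0,0],0,0.1],[[0,0,0],0,-0.1],[[0,0,0],0,-0.3],[[0,0,0],0,-0.3],[[0,0,0],0,-0.3]]'; python3 - <<'E'
from h import *
o=bot.get_obs();print(o["wrist_force"],o["grip_width"]);snap("side",8);snap("wrist",8)
E
```

```text
clock: 18.15
ee_pos: [0.4726, -0.1152, 0.3807]
tcp_rot: [-3.14, -0.0, 1.563]
wrist_force: [-7.1, -1.4, -15.6]
grip_width: 0.0208
clock: 19.02
ee_pos: [0.4733, -0.1154, 0.381]
tcp_rot: [3.142, 0.0, 1.563]
wrist_force: [-0.1, -0.6, 0.1]
grip_width: 0.0556
[-0.07172755 -0.55230429  0.08990253] 0.05562219833656543
```

View pics/wrist8.png

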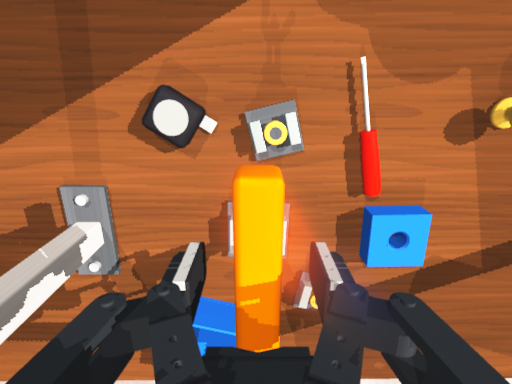

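View pics/side8.png

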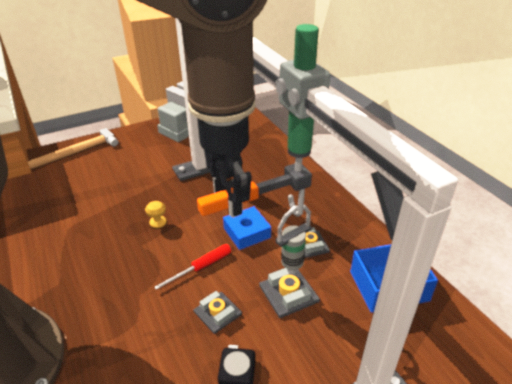

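```bash
python3 -m jog '[[[0,0,-0.015],0,-0.3],[[0,0,-0.025],0,-0.3],[[0,0,-0.025],0,-0.3],[[0,0,-0.015],0,-0.3],[[0,0,0],0,-0.3],[[0.02,-0.02,0],0,-0.3],[[0.04,-0.02,0],0,-0.3],[[0.04,0,0],0,-0.3],[[0.04,0,0],0,-0.3],[[0.04,0,0],0,-0.3],[[0.02,0,0],0,-0.3],[[0,0,0],0,-0.3]]'; python3 -m jog '[[[0,0,0],0,-0.3],[[0,0,0],0,-0.3],[[0,0,0],0,-0.3],[[0,0,0],0,-0.3]]'; python3 - <<'E'
from h import *
snap("top",9);snap("side",9)
from hk import hook
hook(9,[(.07,.09),(.1,.12),(.14,.16),(.235,.24),(.24,.25),(.25,.26),(.27,.29),(.29,.31),(.31,.34),(.345,.37)],-.12)
p,d=load("side",9)
cv2.imwrite("pics/crop9.png",cv2.resize(p[120:320,220:350,::-1],None,fx=3,fy=3,interpolation=cv2.INTER_CUBIC)[:600])
E
```

```text
clock: 20.62
ee_pos: [0.4345, 0.0859, 0.4601]
tcp_rot: [-3.14, 0.0, 1.565]
wrist_force: [-0.3, -0.5, -0.7]
grip_width: 0.0557
clock: 21.12
ee_pos: [0.4349, 0.0846, 0.461]
tcp_rot: [3.142, -0.0, 1.562]
wrist_force: [0.5, 0.1, -0.3]
grip_width: 0.0555
0.07 38 [[0.5995, -0.1234, 0.0721], [0.6045, -0.1212, 0.0784], [0.6163, -0.1093, 0.0851]]
0.1 135 [[0.5863, -0.137, 0.1007], [0.5981, -0.1313, 0.1094], [0.6259, -0.106, 0.1196]]
0.14 149 [[0.5857, -0.1373, 0.1404], [0.5975, -0.1319, 0.1492], [0.6248, -0.1099, 0.1594]]
0.235 17 [[0.5785, -0.1217, 0.2355], [0.5822, -0.1166, 0.2378], [0.6356, -0.1123, 0.24]]
0.24 87 [[0.5816, -0.1301, 0.2405], [0.6008, -0.1181, 0.2457], [0.6319, -0.105, 0.2498]]
0.25 84 [[0.5983, -0.1363, 0.2503], [0.6057, -0.115, 0.2543], [0.6135, -0.0983, 0.2597]]
0.27 43 [[0.6032, -0.1383, 0.2714], [0.6057, -0.1349, 0.2808], [0.6121, -0.1291, 0.2884]]
0.29 50 [[0.6032, -0.1376, 0.2906], [0.6057, -0.1348, 0.299], [0.6109, -0.1301, 0.3097]]
0.31 398 [[0.5793, -0.1387, 0.3131], [0.5948, -0.1346, 0.3305], [0.623, -0.1001, 0.3398]]
0.345 75 [[0.6026, -0.1227, 0.3459], [0.6058, -0.12, 0.3575], [0.6126, -0.1139, 0.3678]]
```

View pics/top9.png

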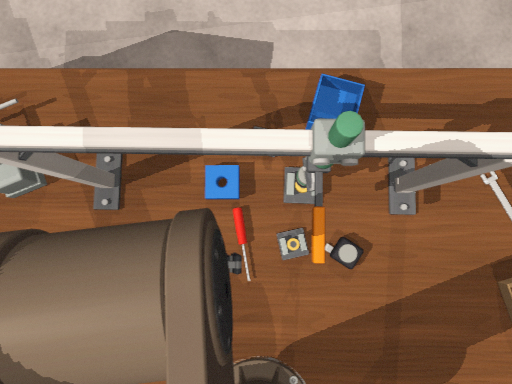

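View pics/crop9.png

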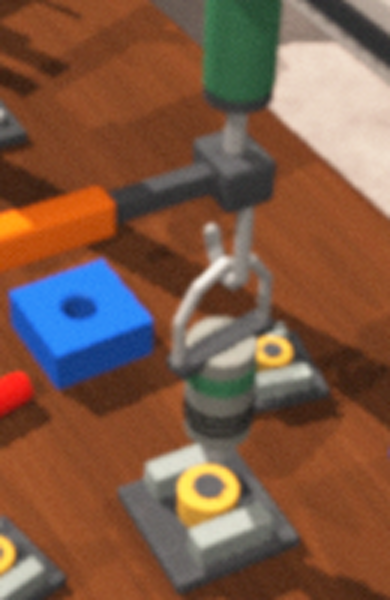

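```bash
python3 -m jog '[[[0,0,0],0,-0.3],[[0,0,0],0,-0.3],[[0,0,0],0,-0.3],[[0,0,0],0,-0.3],[[0,0,0],0,-0.3],[[0,0,0],0,-0.3],[[0,0,0],0,-0.3],[[0,0,0],0,-0.3],[[0,0,0],0,-0.3],[[0,0,0],0,-0.3],[[0,0,0],0,-0.3],[[0,0,0],0,-0.3]]' ; python3 - <<'E'
from h import *
P=[]
for i in range(10,16):
    p,d=snap("side",i); W=cloud("side",d)
    q=W[(d>0)&(abs(W[...,0]-.608)<.06)&(abs(W[...,1]+.12)<.06)&(W[...,2]>.07)&(W[...,2]<.17)]
    print(len(q),np.median(q,0).round(4),q.mean(0).round(4))
p,d=snap("top",16);W=cloud("top",d);hsv=cv2.cvtColor(p,cv2.COLOR_RGB2HSV).astype(int);H,S=hsv[...,0],hsv[...,1]
q=W[(d>0)&(H>8)&(H<17)&(S>200)&(W[...,2]>.3)&(W[...,2]<.4)];print("handle",np.percentile(q,[2,50,98],axis=0).round(4))
o,_=load("top",0)
df=(np.abs(p.astype(int)-o).max(2)>60); print("diff near screwdriver/tape/knob",df[205:282,228:252].sum(),df[235:270,328:366].sum(),df[240:265,152:180].sum())
E
```

```text
clock: 22.72
ee_pos: [0.4349, 0.0849, 0.461]
tcp_rot: [-3.142, 0.0, 1.563]
wrist_force: [0.7, -0.4, -0.1]
grip_width: 0.0558
561 [ 0.5994 -0.1313  0.1331] [ 0.6011 -0.1283  0.1318]
564 [ 0.5992 -0.1315  0.134 ] [ 0.6009 -0.1283  0.1319]
561 [ 0.5997 -0.131   0.1333] [ 0.601  -0.1282  0.1316]
560 [ 0.5999 -0.1313  0.1334] [ 0.6013 -0.1281  0.1318]
563 [ 0.5993 -0.1311  0.1332] [ 0.6011 -0.1283  0.1318]
566 [ 0.5997 -0.1311  0.1334] [ 0.6011 -0.1282  0.1318]
handle [[ 0.4299 -0.1262  0.3183]
 [ 0.4934 -0.1151  0.3375]
 [ 0.5249 -0.1057  0.34  ]]
diff near screwdriver/tape/knob 295 251 223
```

```bash
python3 - <<'E'
from h import *
for i in (0,15):
    p,d=load("side",i); W=cloud("side",d);hsv=cv2.cvtColor(p,cv2.COLOR_RGB2HSV).astype(int);H,S,V=[hsv[...,k] for k in range(3)]
    k=(H>18)&(H<32)&(S>140)&(abs(W[...,0]-.42)<.06)&(abs(W[...,1]-.245)<.05); r=((H<6)|(H>174))&(S>190)&(V>120)&(W[...,2]<.05)&(W[...,2]>.01)
    t=(W[...,2]>.025)&(W[...,2]<.05)&(abs(W[...,0]-.42)<.06)&(abs(W[...,1]+.21)<.07)
    for n,m in (("knob",k),("red",r),("tape",t)): print(i,n,m.sum(),W[m].mean(0).round(4))
E
echo
```

```text
0 knob 310 [0.4161 0.2419 0.0415]
0 red 403 [0.4909 0.0503 0.0222]
0 tape 1223 [ 0.4186 -0.2375  0.0352]
15 knob 314 [0.416  0.2417 0.0414]
15 red 407 [0.4905 0.0502 0.0221]
15 tape 1221 [ 0.4187 -0.2375  0.0353]
```

View pics/side15.png

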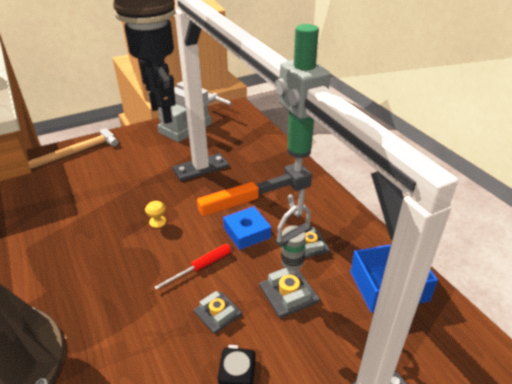

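The driver hangs above the large fixture at about (292, 285), the arm is clear of everything, and the bystanders have not moved.

```bash
python3 -c "
from plant import bot
print(bot.hand_in(), bot.get_obs()['clock'])"
```

```text
the job is handed in; nothing more can be done
the job is handed in; nothing more can be done
```

The driver now hangs fully up and still on the hook, above the brass cylinder of the largest fixture. The job is handed in, and the robot is touching nothing. The last reading was about 23 s, well under the 56 s limit.

- **How it went:** I gripped the orange handle, slid the empty hook past the driver and pulled it down 98 mm. I then slid it under the bail and eased it up until the driver lifted out of the holster. The gripper held the handle until the hook was against its upper stop, so it never snapped up. The highest wrist force reading was about 27 N, when I pushed the hook gently against that stop.
- **Position:** the hook seat is at about y = -0.118 m (readings between -0.1175 and -0.119), and the cylinder centre is at about y = -0.118 m. Six side pictures in a row showed no movement of the driver beyond about 0.7 mm of noise.
- **Bystanders:** the knob, screwdriver and tape measure are within 0.5 mm of where they started in the side view.
- **One check that disagreed:** a simple before/after comparison of the top pictures showed changed pixels around all three bystanders. I think this comes from the arm and its shadows, since the side view showed none of them had moved.

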